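# Set a brass tube in the cutting jig, ready to saw

### The job

Make the brass tube ready for sawing in the cutting jig with fingertip pushes alone, gripping and lifting nothing: tip the stop farther from the saw slot down into the channel and leave the nearer stop thrown back, then push the tube along the channel until its end butts against that stop, then tip the hold-down over onto the tube. Press the hold-down firmly onto the tube and finish the program while still pressing it, the tube still against its stop. Leave the things lying round the jig alone.

Things in the scene. Friction and masses are not known exactly. Their poses are not given: they have to be found in the camera images.
- jig: Tube-cutting jig screwed to the bench: wooden board, 15 mm thick, x -45 to 75, y -165 to 235 mm from its origin, which lies at bench height under the saw slot on the channel's centre line. y runs along the channel (push the tube towards -y), x across it to the hinges behind. All three hinge pins run parallel to the channel at x 56, z 52 mm.
- channel (a point): Point on the channel's floor under the saw slot, 15 mm above the bench. The channel is 25 mm wide and runs the board's length; low guide rails 13 mm wide stand on both sides, their tops 22 mm above the bench.
- saw_slot (a point): Top of the saw slot, over the channel's middle, 49 mm above the bench: a 3 mm gap between steel cheeks either side of the channel (21.5 mm to each side along it). On the -y side two hinged stops ride on a track behind the channel, their carriages locked; on the +y side, 40 mm from the slot, is the hold-down.
- tube: Square brass tube lying in the channel along the jig's y axis, 22 x 22 x 200 mm, about 0.17 kg, loose; origin at the centre of its underside (15 mm above the bench in the channel), its y axis along its length. It starts with its head near the saw slot.
- tube_head (a point): Centre of the tube's right-hand end (-y), which is to meet the stop.
- tube_tail (a point): Centre of the tube's left-hand end (+y), where it can be pushed; the upper 15 mm of the end stand clear above the rails.
- far_stop (a joint): Hinge of the stop farther from the slot (106 to 129 mm), rad: 0 = fully down in the channel (limit), 1.57 = arm straight up, 2.1 = thrown back, leaning away from the robot (limit). Steel arm 66 mm long from the pin, 18 wide, 9 thick, with an 18 mm square tongue at its end that stands in the channel when down. Swings freely: pushed to below 1.2 it falls down of itself in under a second.
- far_stop_back (a point): Point on the middle of the far stop's arm, 55 mm from the pin, on the face that looks up when the stop is down and back (away from the robot) when thrown back. The arm's end then stands about 115 mm above the bench, nothing tall behind it, and rises to 120 mm as it passes upright.
- far_stop_face (a point): Centre of the side of the far stop's tongue which the tube's head meets (it faces the saw slot, +y of the jig); 9 mm to the +y side of the arm's middle.
- near_stop (a joint): Hinge of the stop nearer to the slot (39 to 51 mm), alike in every way; same values. It is to stay thrown back.
- near_stop_back (a point): The same point on the near stop's arm.
- hold_down (a joint): Hinge of the hold-down, rad: about 0 = lying on the tube, 1.57 = straight up, 2.1 = thrown back (limit). Steel arm 22 mm wide, 9 thick, with a rubber pad 56 mm from the pin, which rests on the tube's top, and a thumb disc of 24 mm diameter at its end. Swings freely: pushed to below 1.2 it falls onto the tube of itself.
- hold_down_thumb (a point): Centre of the thumb disc's outer face, 74 mm from the pin. It looks up when the hold-down lies on the tube (then about 60 mm above the bench, to be pressed straight down; it hardly gives) and back, away from the robot, when thrown back; the arm's end then stands 130 mm above the bench and rises to 140 mm as it passes upright, so push it near its end.
- pliers: Small pliers with blue grips, 52 x 142 x 13 mm, lying behind the jig: bystander.
- jar: Small glass jar with a black lid, 61 mm wide, 74 mm high, behind the jig to the left: bystander.
- lighter: Lighter, 25 x 76 x 13 mm, lying to the left of the jig: bystander.

How it is judged:
On the way, in this order (a step that is already met when the one before it is completed fails the run):
1. the far stop is fully down (value of joint far_stop below 0.08 rad), for 0.2 s.
2. the tube's head is against the far stop (y of tube_head in the frame of far_stop_face below 0.003 m), for 0.2 s.
3. the hold-down lies on the tube (value of joint hold_down below 0.12 rad and contact force between hold_down and tube above 0.2 N), for 0.2 s.
At the end, for the whole second after the job is handed in: Far stop down (below 0.08 rad), near stop thrown back (above 1.6 rad), tube flat in the channel with its head within 3 mm of the far stop, and the fingers press the hold-down so that it bears on the tube with more than 4 N, all through the last second (value of joint far_stop below 0.08 rad and value of joint near_stop above 1.6 rad and y of tube_head in the frame of far_stop_face between -0.003 and 0.003 m and z of tube in the frame of jig below 0.019 m and value of joint hold_down below 0.12 rad and contact force between hold_down and tube above 4 N and contact force between the fingers and hold_down above 2 N and linear speed of tube below 0.01 m/s); the arm keeps its last pose, push and grip.
It fails at once if the tube is lifted or tipped out of the channel (height (world z) of tube above 0.025 m or height (world z) of any of tube_head, tube_tail above 0.038 m).
It fails at once if the near stop is tipped down (value of joint near_stop below 1.3 rad).
It fails at once if a bystander is disturbed (distance of any of pliers, jar, lighter from where it was at the start of the episode above 0.02 m).
It also fails if it takes over 61 s, if anything falls off the work surface, if the arm or the gripper's body presses on something with over 40 N, if the wrist force passes 120 N, or if a joint passes its speed limit or range.

### The arm

A 6-joint arm with a two-finger parallel gripper is mounted at the origin on a cart in front of the work surface, level with it; the furniture and walls round the work are solid. World frame = base frame: x ahead of the robot, y to its left, z up, the work surface at z = 0. Lengths are in m, angles in rad, forces in N, time in s.
With the tool pointing down it reaches from about 0.25 to 0.725 m from the base axis. Payload 9.7 kg.
Tool frame: the origin (TCP) lies at the very end of the fingers, on their centre line; the grasp point (between the pads) lies 19 mm behind it; z points along the fingers, y is the line along which they close (so a half turn about z gives the same grasp; the last joint's range is limited). The gripper opens to 85 mm and grips with 20 to 120 N. Pads are 22 mm wide; open, the fingers measure 114 mm over their backs; the gripper's body (76 mm by 85 mm) begins 54 mm behind the grasp point. The pads swing forward as they close: fully open they stand 13 mm farther back than shut.
Start: joints at [1.172, 0.087, 0.176, 1.66, 0, 1.571], TCP at [0.214, 0.507, 0.193] pointing down, gripper open.
Joint ranges: [-3.13, 3.13], [-0.85, 1.81], [-1.15, 1.24], [-2.2, 2.28], [-1.44, 1.52], [-3.14, 3.14]. Speed limits (rad/s): [2.22, 2.22, 2.57, 3.14, 3.14, 3.14].

### API

Orientations are given as a unit quaternion [x, y, z, w].
In Python, from station import status, viewer, order gives the robot as it stands.
- The arm moves only by the tool servo_tool, never from a script. Its argument "series" is a list that holds one entry, the list of rows, each a list of 7 numbers: the shift along the world's x, y, z in cm, then the turn, a rotation vector about the world's x, y, z in rad, then the opening, from 0 (shut) to 1 (fully open). A call has exactly 10 rows; each row is the pose to reach, as a shift and turn from the pose commanded when the call began; what a row does not reach only later rows make up. A row lasts 1/10 s, in which the tool goes at most 50 mm and 8.59 degrees, less where a joint would pass 70% of its speed; a pose out of reach is approached as far as the arm can. A call with a gripper value outside its range is refused whole. The fingers move at their own pace and stop on an object; the grip force is fixed at half the most. Time passes only in rows, so rows that repeat a pose let the fingers close, or fill a call up. It gives the time, the measured TCP pose, the force, the opening and the grip force at its end, in the units of the state.
- status.state(): the state, without advancing time (a new reading comes with each control period).
- viewer.get_image(name): name is "side" or "top"; returns a dict with "image" (384x512x3 uint8, red, green, blue), "fovy" (degrees; the focal length in pixels is half the picture's height over the tangent of half this angle, whatever the lens; pixels are square), "cx", "cy" (the principal point, pixels), "rvec" (rotation vector, rad) and "tvec" (3), from world to camera coordinates, as OpenCV has them. Camera axes: x right, y down, z forward; pixel columns grow to the right and rows downward; lengths in m; the calibration is good to about 2 mm. A picture is of the moment at which its call begins. There is no depth.
- order.finish_job(): hands the job in; it is judged then, once.
The state is a dict: "time": time; "joints": joint angles; "joint_vel": joint speeds; "joint_torque": joint torques, N m; "ee_pos": TCP position; "tool_rot": TCP orientation; "contact_force": force on the tool from outside, world axes, zero at the start; "ft_torque": the same for the moment, N m; "width": opening from 0.0 (shut) to 1.0 (fully open); "finger_force": force on a finger pad.
Only numpy, scipy, OpenCV 4.12 (cv2) and the standard library are available. Lean on these libraries where they do the work, as an engineer would, in place of code of your own. Each camera call takes 0.05 s, during which the arm holds its last target. There are 200 camera calls.

## Working session

There is one attempt and no reset: what is moved stays moved. The work goes in short steps, Python scripts to look and compute and a tool call to move; the robot and the scene stay as the last step left them, time stands still between calls to the robot, and variables do not carry over. Pictures are saved under pics/ and viewed, at most 10 in all, crops included, and the job is handed in when it is done.

Besides the shell and the picture viewer there is one more tool, called as name(argument=value, ...), one argument or row to a line, values as JSON. servo_tool: Moves the arm, as the interface text tells. Its arguments: {"type":"object","properties":{"series":{"type":"array"}},"required":["series"]}

```bash
mkdir -p pics; cat > h.py <<'E'
import numpy as np,cv2
from station import status,viewer,order
def snap(n,f):
    d=viewer.get_image(n); cv2.imwrite(f'pics/{f}.png',d['image'][:,:,::-1]); return d
def cam(d):
    f=d['image'].shape[0]/2/np.tan(np.radians(d['fovy'])/2)
    return np.array([[f,0,d['cx']],[0,f,d['cy']],[0,0,1]]),cv2.Rodrigues(np.array(d['rvec'],float))[0],np.array(d['tvec'],float)
def ray(d,u,v):
    K,R,t=cam(d); return -R.T@t, R.T@np.linalg.inv(K)@[u,v,1]
def onz(d,u,v,z):
    o,r=ray(d,u,v); return o+r*(z-o[2])/r[2]
def proj(d,P):
    K,R,t=cam(d); q=(K@(R@np.atleast_2d(P).T+t[:,None])).T; return q[:,:2]/q[:,2:]
def two(d1,p1,d2,p2):
    (a,r),(b,s)=ray(d1,*p1),ray(d2,*p2)
    k=np.linalg.lstsq(np.c_[r,-s],b-a,rcond=None)[0]; A=a+k[0]*r;B=b+k[1]*s
    return (A+B)/2,np.linalg.norm(A-B)
E
python3 - <<'E'
from h import *
import pickle
D={n:snap(n,n+'0') for n in('top','side')}
pickle.dump(D,open('d0.pkl','wb'))
for n in D: print(n,{k:v for k,v in D[n].items() if k!='image'}, ray(D[n],256,192))
for n in D: cv2.imwrite(f'pics/{n}0b.png',cv2.resize(D[n]['image'][:,:,::-1],(800,600),interpolation=cv2.INTER_CUBIC))
print(status.state())
E
```

```text
top {'fovy': 47.220733216923136, 'cx': 258.93978406473883, 'cy': 197.45568215226433, 'rvec': array([ 2.195719  , -2.19584696,  0.02168162]), 'tvec': array([0.20605814, 0.58640138, 1.06470634])} (array([0.54822207, 0.18908998, 1.08794469]), array([ 0.04788074,  0.02241488, -0.99870119]))
side {'fovy': 52.23789158959928, 'cx': 255.26916898836157, 'cy': 192.20549500253406, 'rvec': array([ 0.12807415, -2.73066316,  1.45740117]), 'tvec': array([ 0.6075439 , -0.00443293,  1.09915501])} (array([0.51959558, 0.96837875, 0.60789309]), array([ 0.07555662, -0.82762558, -0.55617519]))
{'time': 0.1, 'joints': array([ 1.17202116e+00,  8.73847761e-02,  1.75215367e-01,  1.65980346e+00,
       -2.49020227e-05,  1.57082386e+00]), 'joint_vel': array([ 0.00071287, -0.0014135 ,  0.0037824 ,  0.0001925 , -0.00038169,
       -0.00159516]), 'joint_torque': array([ 3.93635210e-04, -5.21558905e+01,  4.65656197e+01,  1.60355272e-02,
       -1.98995031e-05,  1.51120639e-05]), 'ee_pos': array([0.21346884, 0.50660975, 0.19276618]), 'tool_rot': array([ 1.98082536e-01,  9.80185167e-01, -5.79086247e-04, -1.04306491e-04]), 'contact_force': array([ 0.04541873,  0.80769086, -0.5675176 ]), 'ft_torque': array([ 0.00832478, -0.03182775, -0.01091817]), 'finger_force': 0.0, 'width': 0.9992350806573653}
```

View pics/top0b.png

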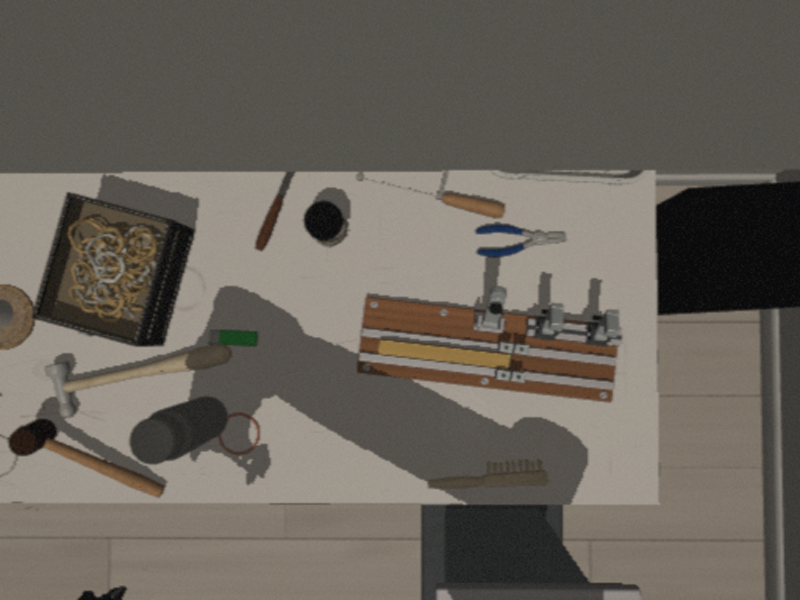

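View pics/side0b.png

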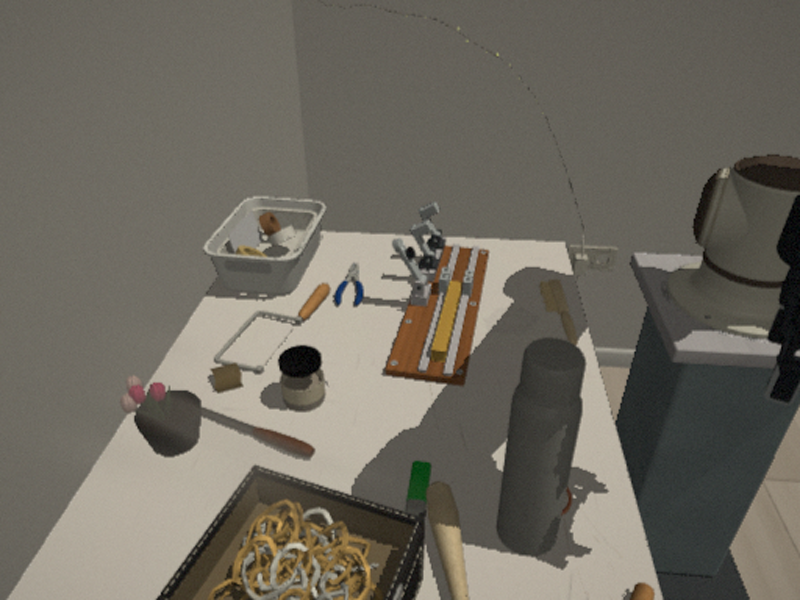

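The top view shows the jig's corners near (358,373), (367,295) and (612,401) in the 800-px picture. The tube runs from (378,348) to (510,360), the hold-down is at (497,300), and the stops are at (553,315) and (608,325). The side view shows all three arms thrown back, and a tall bottle stands near the robot's start.

```bash
cat >> h.py <<'E'
def jigfit(d):
    hsv=cv2.cvtColor(d['image'],cv2.COLOR_RGB2HSV)
    m=cv2.inRange(hsv,(3,100,40),(14,255,255)); z=np.zeros_like(m); z[185:262,222:402]=255; m&=z
    p=cv2.findNonZero(m)[:,0].astype(float)
    q=np.array([onz(d,u,v,.015)[:2] for u,v in p])
    return p,q
def tubemask(d,box):
    hsv=cv2.cvtColor(d['image'],cv2.COLOR_RGB2HSV)
    m=cv2.inRange(hsv,(17,110,60),(28,255,255)); z=np.zeros_like(m); a,b,c,e=box; z[b:e,a:c]=255
    return m&z
E
python3 - <<'E'
from h import *
import pickle
D=pickle.load(open('d0.pkl','rb')); d=D['top']
p,q=jigfit(d)
r=cv2.minAreaRect((q*1000).astype(np.float32)); print('jig rect',r); B=cv2.boxPoints(r); print(B)
t=cv2.findNonZero(tubemask(d,(222,205,345,245)))[:,0]
tq=np.array([onz(d,u,v,.037)[:2] for u,v in t])
print('tube',cv2.minAreaRect((tq*1000).astype(np.float32)))
for n,u,v in [('jar',325,221),('lighterR',257,338),('bottle top',152,440),('bottle base',210,412),('pliers',520,240)]:
    print(n,onz(d,u/1.5625,v/1.5625,0.0))
c=d['image'][170:270,215:415,::-1]; cv2.imwrite('pics/c1.png',cv2.resize(c,None,fx=4,fy=4,interpolation=cv2.INTER_CUBIC))
c=D['side']['image'][120:250,235:325,::-1]; c2=cv2.resize(c,None,fx=4.5,fy=4.5,interpolation=cv2.INTER_CUBIC);cv2.imwrite('pics/c2.png',c2)
E
```

```text
jig rect ((524.1553344726562, 77.05902862548828), (395.5049133300781, 118.73197174072266), 83.51111602783203)
[[ 442.82156  -112.717606]
 [ 560.7929   -126.13556 ]
 [ 605.48914   266.83566 ]
 [ 487.51776   280.2536  ]]
tube ((517.6307373046875, 145.95458984375), (201.6835479736328, 23.625961303710938), 83.14458465576172)
jar [0.72670293 0.33332976 0.        ]
lighterR [0.54004436 0.44080276 0.        ]
bottle top [0.37848802 0.60651475 0.        ]
bottle base [0.4228387  0.51463385 0.        ]
pliers [0.69564813 0.02297528 0.        ]
```

View pics/c1.png

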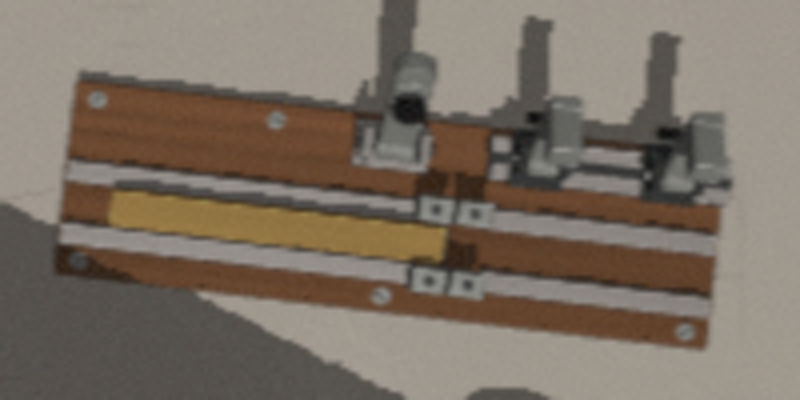

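View pics/c2.png

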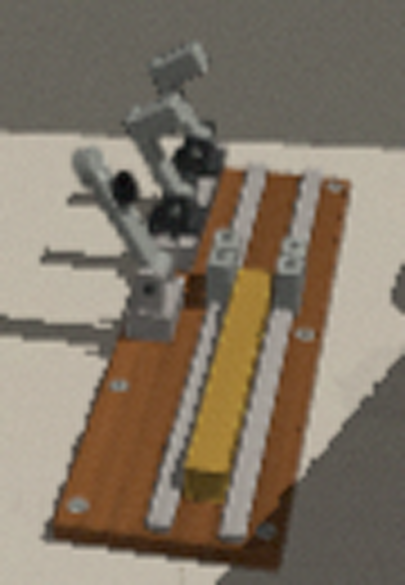

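```bash
cat >> h.py <<'E'
O=np.array([.5053,.0440]); EX=np.array([.9936,-.1130]); EY=np.array([.1130,.9936])
def toj(P): P=np.asarray(P,float); r=P[:2]-O; return np.array([r@EX,r@EY,P[2]])*1000
def tow(x,y,z): return np.r_[O+EX*x/1000+EY*y/1000,z/1000]
E
python3 - <<'E'
from h import *
import pickle
D=pickle.load(open('d0.pkl','rb'));t,s=D['top'],D['side']
c1=lambda u,v:(u/4+214.6,v/4+169.6)
c2=lambda u,v:(u/4.5+234.6,v/4.5+119.6)
for n,a,b in [('far tongue',(710,135),(180,63)),('near tongue',(565,130),(157,115)),('disc',(418,70),(88,160)),
 ('cheek+y rear',(436,209),(219,259)),('cheek+y front',(429,281),(285,262)),('tube tail top mid',(112,208),(207,470)),('screw L back',(97,100),(78,506)),('screw R front',(685,331),(335,188))]:
    P,e=two(t,c1(*a),s,c2(*b)); print(n,toj(P).round(1),round(e*1000,1))
m=tubemask(t,(222,205,345,245)); q=np.array([toj(onz(t,u,v,.037)) for u,v in cv2.findNonZero(m)[:,0]])
print('tube jig y',np.percentile(q[:,1],[.5,99.5]),'x',np.percentile(q[:,0],[1,99]))
print('slot mid top',toj(onz(t,*c1(456,212),.049)),toj(onz(t,*c1(449,284),.049)))
p,qq=jigfit(t); J=np.array([toj([*a,.015]) for a in qq]); print('board',J.min(0),J.max(0))
P=tow(115,-117,200); print('goal',P, (P-status.state()['ee_pos'])*100)
E
```

```text
far tongue [  75.3 -128.   106.9] 8.4
near tongue [ 72.5 -46.9 109.3] 1.1
disc [ 96.8  39.1 120.6] 1.1
cheek+y rear [21.5 11.1 46.1] 0.9
cheek+y front [-19.8  11.2  49.2] 3.4
tube tail top mid [ -0.5 202.   34.9] 0.1
screw L back [ 64.  219.9  14.1] 0.8
screw R front [ -35.6 -151.1   12.8] 0.2
tube jig y [  3.19114946 202.44440023] x [-10.60656033  11.62418629]
slot mid top [20.63732592 -0.40660214 49.        ] [-21.88093192  -0.877897    49.        ]
board [ -44.36587182 -162.77559741   15.        ] [ 74.36684683 232.73110012  15.        ]
goal [ 0.606343  -0.0852462  0.2      ] [ 39.28741575 -59.1855954    0.72338226]
```

servo_tool(
  series=[
    [[1,-1.5,2,0,0,0.02,0],[4,-5,4,0,0,0.06,0],[7,-10,5,0,0,0.1,0],[10,-15,5,0,0,0.14,0],[13,-19.5,5,0,0,0.18,0],[16,-24,5,0,0,0.22,0],[19,-28.5,5,0,0,0.26,0],[22,-33,5,0,0,0.286,0],[25,-37.5,5,0,0,0.286,0],[28,-42,5,0,0,0.286,0]],
  ],
)

```text
time: 1.1
ee_pos: [0.4709, 0.1198, 0.2433]
tool_rot: [0.056, 0.998, 0.0, -0.0]
contact_force: [0.9, 1.0, 0.6]
width: -0.001
finger_force: 0.0
```

servo_tool(
  series=[
    [[3,-4,0,0,0,0,0],[6,-8,0,0,0,0,0],[9,-12,0,0,0,0,0],[11.5,-16,0,0,0,0,0],[11.5,-18,0,0,0,0,0],[11.5,-18,-1,0,0,0,0],[11.5,-18,-3,0,0,0,0],[11.5,-18,-5,0,0,0,0],[11.5,-18,-6.5,0,0,0,0],[11.5,-18,-6.5,0,0,0,0]],
  ],
)

```text
time: 2.1
ee_pos: [0.5838, -0.057, 0.1757]
tool_rot: [0.056, 0.998, 0.0, -0.002]
contact_force: [-0.7, -0.3, 0.5]
width: -0.003
finger_force: 0.0
```

```bash
python3 - <<'E'
from h import *
d=snap('top','t2'); s=snap('side','s2'); st=status.state(); print(toj(st['ee_pos']),st['ee_pos'],st['tool_rot'])
a=cv2.resize(d['image'][160:260,300:433,::-1],None,fx=3,fy=3,interpolation=2);b=cv2.resize(s['image'][90:190,220:353,::-1],None,fx=3,fy=3,interpolation=2)
cv2.imwrite('pics/c3.png',np.hstack([a,b])); print(proj(d,st['ee_pos']),proj(s,st['ee_pos']))
E
```

```text
[ 90.50309292 -91.74515685 178.53528559] [ 0.58485588 -0.05738383  0.17853529] [ 5.59875046e-02  9.98431454e-01  6.80186670e-05 -1.63059018e-04]
[[385.34082353 195.30424653]] [[266.26273856 115.09158874]]
```

View pics/c3.png

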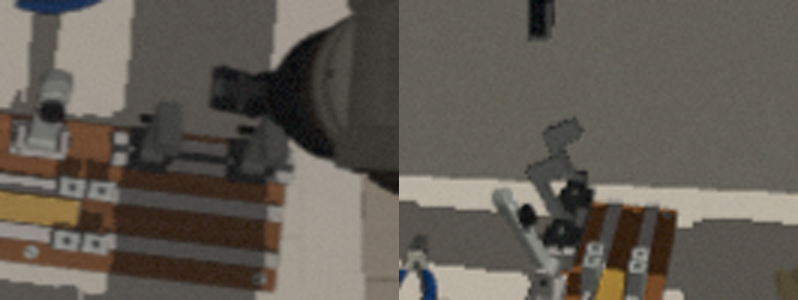

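The top picture shows the shut fingertip at about (230,90) and the far stop's arm at about (265,150). The arm got only part of the way, so I'll carry on from the measured pose.

servo_tool(
  series=[
    [[1,-1.5,0,0,0,0,0],[2.4,-3.5,0,0,0,0,0],[2.4,-3.5,0,0,0,0,0],[2.4,-3.5,-1.5,0,0,0,0],[2.4,-3.5,-3,0,0,0,0],[2.4,-3.5,-4.5,0,0,0,0],[2.4,-3.5,-6,0,0,0,0],[2.4,-3.5,-7,0,0,0,0],[2.4,-3.5,-7.8,0,0,0,0],[2.4,-3.5,-7.8,0,0,0,0]],
  ],
)

```text
time: 3.2
ee_pos: [0.6088, -0.0928, 0.0998]
tool_rot: [0.056, 0.998, 0.0, -0.0]
contact_force: [0.4, 0.5, 0.6]
width: -0.002
finger_force: 0.0
```

```bash
python3 - <<'E'
from h import *
s=snap('side','s3'); st=status.state(); print(toj(st['ee_pos']),st['ee_pos'],st['contact_force'])
cv2.imwrite('pics/c4.png',cv2.resize(s['image'][110:190,220:330,::-1],None,fx=5,fy=5,interpolation=2))
E
```

```text
[ 118.62684732 -124.35232169  100.55621485] [ 0.60911479 -0.09295994  0.10055621] [-0.08886881  1.09367077  0.14060236]
```

View pics/c4.png

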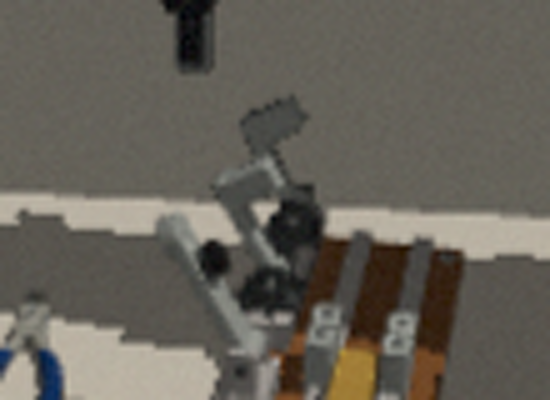

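```bash
python3 - <<'E'
from h import *
s=viewer.get_image('side');st=status.state(); t=viewer.get_image('top')
print(proj(s,st['ee_pos']),proj(t,st['ee_pos']))
for z in(.1,.12,.14,.16): print(z,proj(s,[*st['ee_pos'][:2],z]))
P=[tow(56+r*np.cos(2.1)*-1,-122,52+r*np.sin(2.1)) for r in(0,66)]
print(proj(s,P),proj(t,P))
P=[tow(56,40,52),tow(93,40,120)];print(proj(s,P),proj(t,P))
hs=cv2.cvtColor(s['image'],cv2.COLOR_RGB2GRAY)[100:140,240:285]; 
np.set_printoptions(linewidth=250); print(hs[::2,::2])
E
```

```text
[[258.4662456  134.55576246]] [[391.82141913 185.74143297]]
0.1 [[258.46452733 134.87466596]]
0.12 [[258.49781423 128.69674154]]
0.14 [[258.53174819 122.39872528]]
0.16 [[258.56634825 115.97708116]]
[[278.66639351 151.59504318]
 [268.15048873 133.34809558]] [[382.04295417 213.52761697]
 [390.38540087 198.63140162]]
[[269.19690702 179.41091935]
 [255.7138006  155.66179015]] [[313.29690833 205.72970286]
 [318.46199049 188.52082942]]
[[ 95  98  99  97  95  22  26  37  28  15  18  14  18 100  97  99  99  97  97  97  98  99  97]
 [100  97  95  95  98  14  15  32  26  18  17  19  14  98  96  93  99  95  99  96  98  98  99]
 [ 98  97  97  96 100  87   8  33  27   4  14  18  32  98  98  98  99  99  97  95  94  97 100]
 [ 98  97  96  95  98  89  19  10  13  22   9  19  95  97  96  95 100  99  98  97  97  98  98]
 [ 95  95  98  97  95  96  22  13  17  13   5  12  96  96  96  98  95  98  92  97  97  94  96]
 [ 97  96  98  97  96  96  49   7  20  23  19  48  98  93  96  97  98  99  96  97  95  97  98]
 [ 99  98  97  96  96  99  97  88  12   5  22  54  96 101  95  98  95  98  95  96  95  98  97]

[... 535 characters left out ...]
6  99  97  99  96  98  94  98 100]
 [ 97  96  99  99  97  97  96  98  97  98  97  95 100  99  95 101  97  96  98  99  96  95  97]
 [ 96  97  97  99  97  97  95  97  97  99  98  98  97  97  97  97  97  96  99  89  99  98 101]
 [ 97  97  97  99  97  96  98  99  96  98  96  96  99  99  97  97  94  81  60  70  95  98  99]
 [ 97  95  98  98  98  96  99  95  98  98  98  96  99  98  96  45  68  70  75  72  68  97  96]
 [ 96  97  98  96  95  97  98  97  99  99  96  97  97  99  61  71  75  76  74  76  73  97  97]
 [ 97 100  99  97  95  96  96  95  96  99 101  97 101  96  80  71  77  75  71  79  96  98  99]
 [ 97  98  97  98  99  95  96  96  98  97  99  97  97  96  92  72  70  69  97  96  97  98 100]]
```

```bash
python3 - <<'E'
from h import *
s=viewer.get_image('side');t=viewer.get_image('top');st=status.state();print(st['ee_pos'],st['time'],st['width'])
a=cv2.resize(t['image'][150:250,330:430,::-1],None,fx=4,fy=4,interpolation=2);b=cv2.resize(s['image'][60:160,200:300,::-1],None,fx=4,fy=4,interpolation=2)
for im,d,o in((a,t,(330,150)),(b,s,(200,60))):
    for q,c in((proj(d,st['ee_pos'])[0],(0,0,255)),(proj(d,st['ee_pos']+[0,0,.1])[0],(0,255,0))): 
        cv2.circle(im,tuple(((q-o)*4+2).astype(int).tolist()),5,c,1)
cv2.imwrite('pics/c5.png',np.hstack([a,b]))
E
```

```text
[ 0.60961711 -0.09321498  0.10123821] 3.45 -0.00029851523164120146
```

View pics/c5.png

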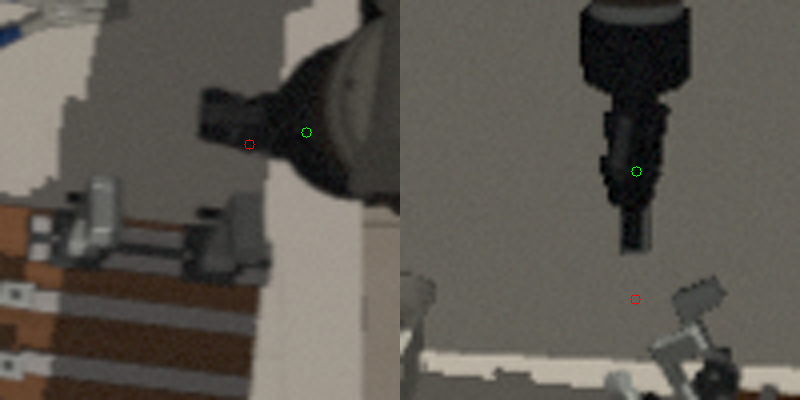

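```bash
python3 - <<'E'
from h import *
s=viewer.get_image('side');t=viewer.get_image('top');st=status.state()
print(st['ee_pos'],st['joints'],st['contact_force'])
for a,b in [((381,178),(258.5,123)),((384,179),(258.5,123)),((389,178),(258.5,122))]:
    P,e=two(t,a,s,b); print(P,e,toj(P))
P,e=two(t,(391,204),s,(200+75,60+75));print('far tongue',toj(P),e,P)
print(ray(t,0,0)[0],ray(s,0,0)[0])
E
```

```text
[ 0.60948747 -0.0932254   0.10093185] [-1.51782155e-01  2.30934907e-01  1.59894500e-01  1.49897160e+00
  2.86784171e-06 -3.88893875e-02] [ 0.18821001  0.02699915 -0.57197941]
[ 0.61439402 -0.05523781  0.155165  ] 0.016191392798142218 [119.60968921 -86.27506346 155.16500444]
[ 0.61375847 -0.06237868  0.15193006] 0.013710230869734698 [119.78512852 -93.44204729 151.93005976]
[ 0.61536715 -0.07349793  0.15013639] 0.015013557883629904 [ 122.63998518 -104.30835463  150.13638771]
far tongue [  73.75265683 -126.82180713  103.07801503] 0.008435093343165272 [ 0.56424919 -0.09034286  0.10307802]
[0.54822207 0.18908998 1.08794469] [0.51959558 0.96837875 0.60789309]
```

```bash
python3 - <<'E'
from h import *
import pickle
D=pickle.load(open('d0.pkl','rb'));s=D['side']
p=np.array([.2135,.5066,.1928]); print(proj(s,[p,p+[0,0,.1]]))
s=viewer.get_image('side');t=viewer.get_image('top');st=status.state();p=st['ee_pos']
print('ee',p,proj(s,[p+[0,0,z] for z in(0,.019,.073,.15,.25)]).round(1).tolist(),proj(t,[p+[0,0,z] for z in(0,.019,.073,.15,.25)]).round(1).tolist())
b=cv2.resize(s['image'][0:160,170:330,::-1],None,fx=3.7,fy=3.7,interpolation=2);a=cv2.resize(D['side']['image'][100:260,452:512,::-1],None,fx=3.3,fy=3.7,interpolation=2)
cv2.imwrite('pics/c6.png',np.hstack([b,a]))
E
```

```text
[[486.33038338 261.94998048]
 [510.45758291 208.26352296]]
ee [ 0.60938789 -0.09320599  0.10068992] [[258.5, 134.6], [258.5, 128.8], [258.6, 111.5], [258.7, 85.2], [258.9, 47.8]] [[391.8, 185.8], [394.3, 185.2], [401.9, 183.6], [414.5, 180.9], [434.7, 176.5]]
```

View pics/c6.png

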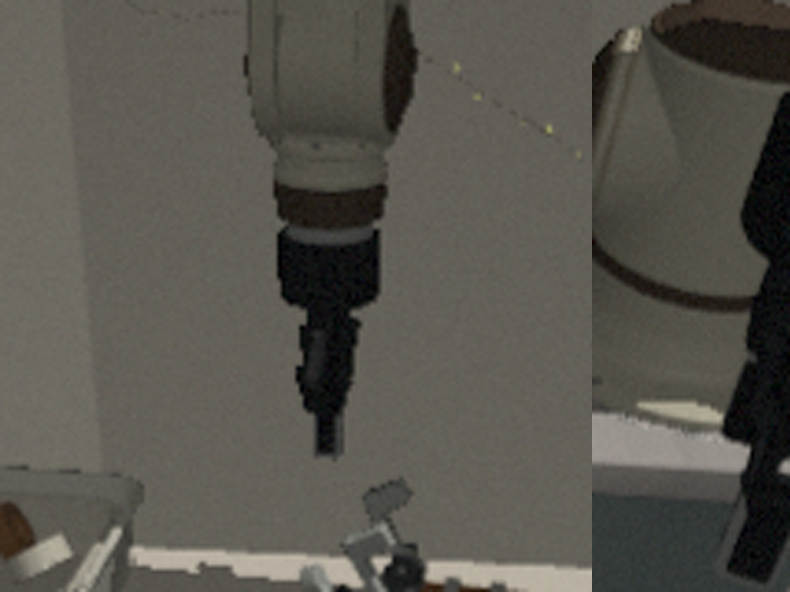

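servo_tool(
  series=[
    [[-0.5,0.06,0,0,0,0,0],[-1,0.11,0,0,0,0,0],[-1.5,0.17,0,0,0,0,0],[-2,0.23,0,0,0,0,0],[-2.5,0.28,0,0,0,0,0],[-3,0.34,0,0,0,0,0],[-3.5,0.4,0,0,0,0,0],[-4,0.45,0,0,0,0,0],[-4,0.45,0,0,0,0,0],[-4,0.45,0,0,0,0,0]],
  ],
)

```text
time: 4.65
ee_pos: [0.5693, -0.0887, 0.1005]
tool_rot: [0.056, 0.998, -0.0, 0.0]
contact_force: [-0.4, -0.7, -0.2]
width: -0.002
finger_force: 0.0
```

```bash
python3 - <<'E'
from h import *
s=snap('side','s5');t=snap('top','t5');st=status.state();p=st['ee_pos'];print(p,toj(p),st['contact_force'])
a=cv2.resize(t['image'][150:250,330:430,::-1],None,fx=4,fy=4,interpolation=2);b=cv2.resize(s['image'][80:180,220:320,::-1],None,fx=4,fy=4,interpolation=2)
cv2.imwrite('pics/c7.png',np.hstack([a,b]))
E
```

```text
[ 0.56938373 -0.08865819  0.10038221] [  78.66396848 -124.56771915  100.38220888] [ 1.14417415  1.29730138 -0.09405317]
```

View pics/c7.png

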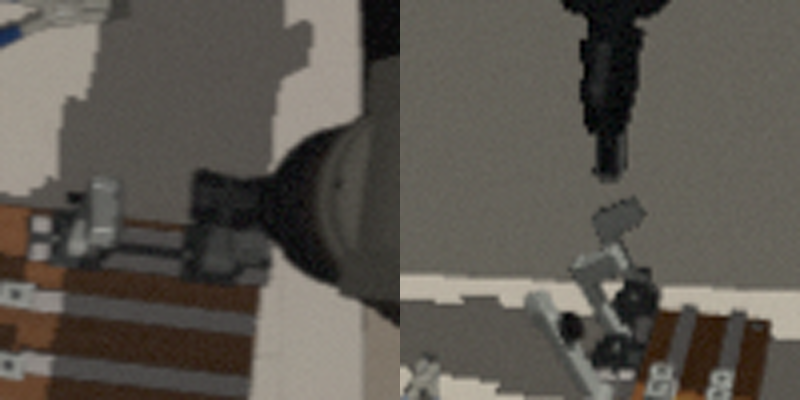

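There was no contact although the readings say the tip passed through the stop's place. The side picture shows the tip at (272,125), some 30 mm higher than read. I'll go back, lower by 3 cm (safe whichever is true) and sweep again.

servo_tool(
  series=[
    [[1,-0.11,0,0,0,0,0],[2,-0.23,0,0,0,0,0],[3,-0.34,0,0,0,0,0],[4,-0.45,0,0,0,0,0],[4.5,-0.5,0,0,0,0,0],[4.5,-0.5,-0.5,0,0,0,0],[4.5,-0.5,-1.5,0,0,0,0],[4.5,-0.5,-2.5,0,0,0,0],[4.5,-0.5,-3,0,0,0,0],[4.5,-0.5,-3,0,0,0,0]],
  ],
)

```text
time: 5.75
ee_pos: [0.6134, -0.0935, 0.0691]
tool_rot: [0.056, 0.998, 0.0, -0.001]
contact_force: [-0.8, -0.4, -0.1]
width: 0.001
finger_force: 0.0
```

servo_tool(
  series=[
    [[-0.6,0.07,0,0,0,0,0],[-1.2,0.14,0,0,0,0,0],[-1.8,0.2,0,0,0,0,0],[-2.3,0.26,0,0,0,0,0],[-2.8,0.32,0,0,0,0,0],[-3.3,0.37,0,0,0,0,0],[-3.8,0.43,0,0,0,0,0],[-4.3,0.49,0,0,0,0,0],[-4.3,0.49,0,0,0,0,0],[-4.3,0.49,0,0,0,0,0]],
  ],
)

```text
time: 6.75
ee_pos: [0.5754, -0.0893, 0.0756]
tool_rot: [0.056, 0.998, -0.0, 0.006]
contact_force: [7.5, -0.3, 21.9]
width: -0.0
finger_force: 11.6
```

```bash
cat >> h.py <<'E'
def dump():
    s=viewer.get_image('side');t=viewer.get_image('top');st=status.state();p=st['ee_pos'];print(st['time'],p,toj(p).round(1),st['contact_force'].round(1),proj(s,p),proj(t,p))
    return s,t
def montage(s,t,f,sb=(80,220),tb=(150,330),n=100):
    a=cv2.resize(t['image'][tb[0]:tb[0]+n,tb[1]:tb[1]+n,::-1],(400,400),interpolation=2);b=cv2.resize(s['image'][sb[0]:sb[0]+n,sb[1]:sb[1]+n,::-1],(400,400),interpolation=2)
    cv2.imwrite(f'pics/{f}.png',np.hstack([a,b]))
E
python3 - <<'E'
from h import *
s,t=dump(); montage(s,t,'c8')
g=cv2.cvtColor(s['image'],cv2.COLOR_RGB2GRAY); np.set_printoptions(linewidth=250); print(g[118:170:2,256:300:2])
E
```

```text
6.85 [ 0.57550383 -0.08928542  0.07563431] [  84.8 -124.5   75.6] [ 7.3 -0.2 20.9] [[269.56882956 143.28589306]] [[387.15562703 201.17965105]]
[[ 98  99  95 100  45  16  11  13  15  32  95  98  98  99  99  98  97  97  97  99  99  98]
 [ 97  97  97  97  85  25  13  16  18  54  98  97  95  97  98  98  98  99  98  99  96  97]
 [ 98  98  96  96  94  88  14  16  41  64  96  97  98  97  99  96  97  96  96  98  98  96]
 [ 99  98  96  96  96  87  19  15  41  56  96  97  97  95  97  98  96  96  98 100  98  96]
 [ 98  97  97  98  96  86  17  18  37  55  96  99  97  95  97  94  99  97  98  95  96  99]
 [100  95  95  98  97  37  17  20  47  60  96  98  97 100  99  97  98  97  96  96  98  97]
 [ 96  99  98  99  97  33  11  19  52  45  90  81  53  63  95  97  98  97  96  97  97  99]
 [ 97 100  97  97  96  92  77  71  68  68  70  73  77  70  67  98  96  97  97  97  98  97]
 [ 97  98 100  96  97  97  97  98  76  74  73  73  74  75  72  98  97  97  99  97  99  95]
 [ 97 100  96  97  97 100  99  98  72  72  73  77  69  81  77  98  97  94  92  97  97  98]
 [ 98  95  98  98 101  97  99  98  94  72  60  
[... 709 characters left out ...]
3  67 156  22  31  65  27  25  61 175 177 178 177 178 178 178]
 [131 167 180 177 177 169  91  93 125  29  22  24  22  27  76 161 169 127  98 149 178 177]
 [130 137  77  33 128 158 102  83 135  47  26  20  30  32  39  41  44  64  69  66 103 129]
 [ 85 123  38  21  28  84  80  75 100 123  38  39  73  61  40  36  42  71  71  33  38  41]
 [ 71 106  32  17  27  71  85  82  73 122 126  46  69  46  35  36  50  67  67  32  36  37]
 [ 75  79  69  17  39  76  82  71  32  29  44  39  64  41  43  37  61  68  62  35  38  33]
 [ 87  72  80  60 123  86  74  27  33  77  34  26  27  40  38  32  70  70  50  36  37  31]
 [ 85  82  72 125 133  72  30  31  30  39  31  54  42  39  39  45  69  65  36  36  34  31]]
```

The tip rode onto the stop's end from above with 22 N upwards, so the real tip stands about 36 mm higher than the TCP reading. The x and y columns agree. I'll retract, come in lower and sweep.

servo_tool(
  series=[
    [[0,0,1,0,0,0,0],[0,0,2,0,0,0,0],[2,-0.23,2,0,0,0,0],[4,-0.46,2,0,0,0,0],[5,-0.57,2,0,0,0,0],[5,-0.57,1,0,0,0,0],[5,-0.57,0,0,0,0,0],[5,-0.57,-1,0,0,0,0],[5,-0.57,-2,0,0,0,0],[5,-0.57,-2.2,0,0,0,0]],
  ],
)

```text
time: 7.85
ee_pos: [0.62, -0.0943, 0.0465]
tool_rot: [0.056, 0.998, 0.0, -0.001]
contact_force: [0.3, 0.4, 0.3]
width: 0.003
finger_force: 0.0
```

servo_tool(
  series=[
    [[-0.5,0.06,0,0,0,0,0],[-1,0.11,0,0,0,0,0],[-1.6,0.18,0,0,0,0,0],[-2.2,0.25,0,0,0,0,0],[-2.8,0.32,0,0,0,0,0],[-3.4,0.38,0,0,0,0,0],[-4,0.45,0,0,0,0,0],[-4.6,0.52,0,0,0,0,0],[-5,0.57,0,0,0,0,0],[-5,0.57,0,0,0,0,0]],
  ],
)

```text
time: 8.85
ee_pos: [0.5707, -0.0887, 0.0485]
tool_rot: [0.056, 0.998, 0.0, -0.0]
contact_force: [-0.3, -0.6, 0.5]
width: -0.001
finger_force: 0.0
```

```bash
python3 - <<'E'
from h import *
s,t=dump(); montage(s,t,'c9')
E
```

```text
8.95 [ 0.57122748 -0.08875522  0.04839357] [  80.5 -124.5   48.4] [-0.6  0.5 -0.1] [[270.77745985 151.49609116]] [[383.75850226 203.30565459]]
```

View pics/c9.png

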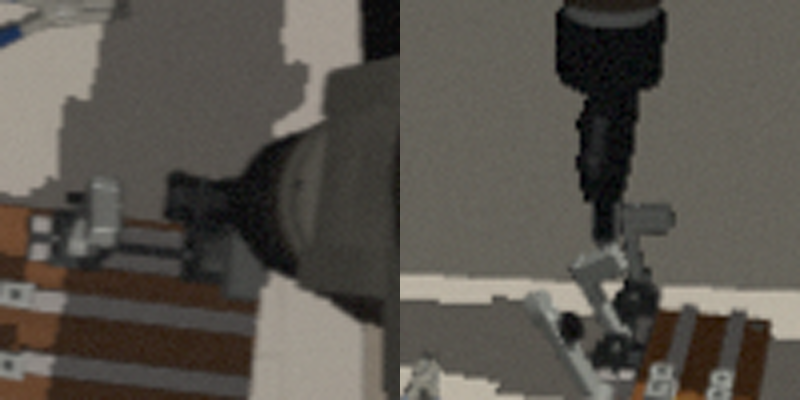

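The side picture shows the far stop pushed to about upright at (650,215), with the finger behind it. I'll push on.

servo_tool(
  series=[
    [[-0.5,0.06,0,0,0,0,0],[-1,0.11,0,0,0,0,0],[-1.5,0.17,0,0,0,0,0],[-2,0.23,0,0,0,0,0],[-2.5,0.28,0,0,0,0,0],[-3,0.34,0,0,0,0,0],[-3.5,0.4,0,0,0,0,0],[-4,0.45,0.5,0,0,0,0],[-4,0.45,2,0,0,0,0],[-4,0.45,5,0,0,0,0]],
  ],
)

```text
time: 9.95
ee_pos: [0.5301, -0.0841, 0.0982]
tool_rot: [0.056, 0.998, 0.0, -0.001]
contact_force: [-1.1, -0.3, 0.1]
width: -0.004
finger_force: 0.0
```

servo_tool(
  series=[
    [[0,0,3,0,0,0,0],[0,3,6,0,0,0,0],[0,7,8,0,0,0,0],[0,11,8,0,0,0,0],[0,15,8,0,0,0,0],[0,19,8,0,0,0,0],[0,23,8,0,0,0,0],[0,26,8,0,0,0,0],[0,30,8,0,0,0,0],[0,34,8,0,0,0,0]],
  ],
)

```text
time: 10.95
ee_pos: [0.5313, 0.2573, 0.18]
tool_rot: [0.057, 0.998, 0.0, 0.001]
contact_force: [0.8, 1.5, -0.9]
width: 0.002
finger_force: 0.0
```

```bash
python3 - <<'E'
from h import *
s,t=dump(); montage(s,t,'c10',n=130)
m=cv2.cvtColor(t['image'],cv2.COLOR_RGB2GRAY); np.set_printoptions(linewidth=250)
print(proj(t,[tow(0,y,35) for y in(-105,-120,-140)]),proj(t,[tow(90,-122,110)]))
print(m[190:246:3,366:402:2])
P=tow(0,225,-6);print('goal',P)
E
```

```text
11.05 [0.53086685 0.25978626 0.17896001] [  1.  217.3 179. ] [0.4 0.1 0.4] [[281.25729915 174.70160374]] [[231.68268899 221.43335915]]
[[370.58606337 236.08567104]
 [376.87535904 236.80578801]
 [385.26659806 237.76657504]] [[390.54840961 198.31158091]]
[[159 159 157 158 159 158 158 160 159 159 157 158 156 159 160 159 158 158]
 [158 160 160 158 159 160 158 159 160 159 159 158 158 160 160 158 158 156]
 [157 158 159 159 152 127  95  90 103 157 162 158 159 156 157 154 158 159]
 [157 157 158 131  86  86  84  85  87 100 156 160 159 158 159 158 160 160]
 [ 83  85  86  84  84  83  74  35  33  59 146 151 149 159 157 157 158 159]
 [ 58  58  70  68  82  78  81  66  65  63  83  81  83  85 126 157 161 158]
 [139 138 139 143 127  50  45  32  31  37  36  37  50  58  70 143 158 157]
 [ 78  97 107 125 128  43  38  56  83  77  64  39  77 127 136 136 156 156]
 [131 122  95  90  71  95  52  73 139 136 130  92  54  76  93 109 141 155]
 [134 133 133 135 120  51  46 101 130 131 124  76  73 128 118  99 144 154]
 [ 82  80  79  78  76  52  51 114 136 139 133  83 132 116 130 138 155 154]
 [ 74  78  78  77  76  46  52 128 136 137 120  82  84  81  94 156 157 153]
 [135 135 125  98  74  49  61 130 136 137 112  74  75  76  98 156 157 154]
 [143 143 141 139 109  75  80 119  94 122 136 135 132 132 137 158 158 155]
 [ 71  73  76  76  66  45  93 109  61 100 131 134 135 139 146 158 157 156]
 [ 78  76  73  73  50  49 107 139 138 135  81  76  74  81 138 160 160 156]
 [ 75  74  77  73  48  53 118 139 141 133  76  75  75  79 145 154 155 153]
 [ 81  77  69  63  48  63 127 116 122 118  69  74  71  87 154 158 159 155]
 [144 138 137 137 139 137 138 137 133 135 135 123 100  97 157 160 159 157]]
goal [ 0.530725  0.26756  -0.006   ]
```

servo_tool(
  series=[
    [[0,1.5,0,0,0,0,0],[0,1.5,-2,0,0,0,0],[0,1.5,-5,0,0,0,0],[0,1.5,-8,0,0,0,0],[0,1.5,-11,0,0,0,0],[0,1.5,-14,0,0,0,0],[0,1.5,-16,0,0,0,0],[0,1.5,-17,0,0,0,0],[0,1.5,-18,0,0,0,0],[0,1.5,-18.3,0,0,0,0]],
  ],
)

```text
time: 12.05
ee_pos: [0.5314, 0.2707, -0.0047]
tool_rot: [0.057, 0.998, 0.0, 0.0]
contact_force: [0.1, 0.6, -0.1]
width: 0.001
finger_force: 0.0
```

```bash
python3 - <<'E'
from h import *
s,t=dump(); montage(s,t,'c11',sb=(140,220),tb=(160,200))
E
```

```text
12.15 [ 0.53153448  0.27081085 -0.00412277] [  0.4 228.3  -4.1] [ 0.7  0.7 -0.6] [[277.87926728 243.90088644]] [[232.97849176 219.75710441]]
```

View pics/c11.png

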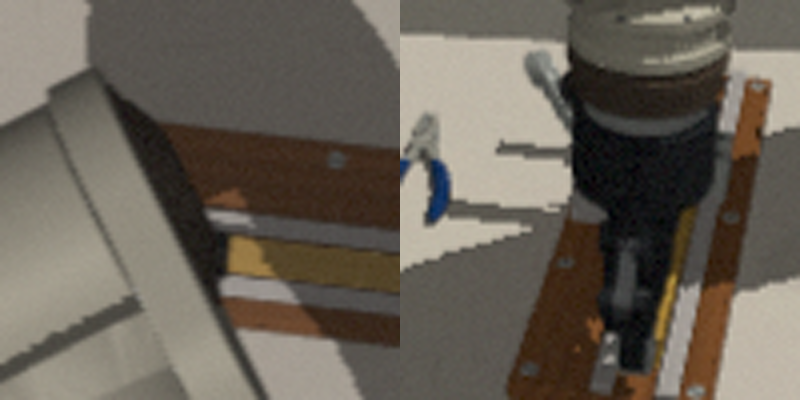

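The side view shows the fingertip at (635,370), standing over the channel behind the tube's tail. I'll lower 5 mm more and begin the push.

servo_tool(
  series=[
    [[0,0,-0.2,0,0,0,0],[0,0,-0.4,0,0,0,0],[0,0,-0.6,0,0,0,0],[0,0,-0.6,0,0,0,0],[-0.05,-0.4,-0.6,0,0,0,0],[-0.1,-0.8,-0.6,0,0,0,0],[-0.14,-1.2,-0.6,0,0,0,0],[-0.18,-1.6,-0.6,0,0,0,0],[-0.23,-2,-0.6,0,0,0,0],[-0.27,-2.4,-0.6,0,0,0,0]],
  ],
)

```text
time: 13.15
ee_pos: [0.5285, 0.2464, -0.0105]
tool_rot: [0.056, 0.998, 0.0, 0.0]
contact_force: [-0.0, 1.4, 0.5]
width: -0.001
finger_force: 0.3
```

```bash
cat >> h.py <<'E'
def tube(t,s):
    m=tubemask(t,(222,195,400,250)); q=np.array([toj(onz(t,u,v,.037)) for u,v in cv2.findNonZero(m)[:,0]])
    k=abs(q[:,0])<6; print('tube y top',np.percentile(q[k,1],[.5,99.5]).round(1))
E
python3 - <<'E'
from h import *
s,t=dump(); tube(t,s)
m=tubemask(s,(250,100,345,260)); q=np.array([toj(onz(s,u,v,.037)) for u,v in cv2.findNonZero(m)[:,0]]); print(q.min(0),q.max(0))
E
```

```text
13.25 [ 0.52851673  0.24613818 -0.01056745] [ 2.000e-01  2.035e+02 -1.060e+01] [-0.4 -0.  -0. ] [[279.51430286 239.20623563]] [[243.02946469 220.93109165]]
tube y top [-10.3 131.1]
[-14.07088435  45.73278146  37.        ] [ -5.89616265 213.42547276  37.        ]
```

servo_tool(
  series=[
    [[-0.06,-0.5,0,0,0,0,0],[-0.11,-1,0,0,0,0,0],[-0.17,-1.5,0,0,0,0,0],[-0.23,-2,0,0,0,0,0],[-0.28,-2.5,0,0,0,0,0],[-0.34,-3,0,0,0,0,0],[-0.4,-3.5,0,0,0,0,0],[-0.46,-4,0,0,0,0,0],[-0.51,-4.5,0,0,0,0,0],[-0.57,-5,0,0,0,0,0]],
  ],
)

```text
time: 14.25
ee_pos: [0.5228, 0.1963, -0.0106]
tool_rot: [0.056, 0.998, 0.0, 0.0]
contact_force: [-0.1, 0.6, 0.1]
width: 0.004
finger_force: 0.4
```

servo_tool(
  series=[
    [[-0.06,-0.5,0,0,0,0,0],[-0.11,-1,0,0,0,0,0],[-0.17,-1.5,0,0,0,0,0],[-0.23,-2,0,0,0,0,0],[-0.28,-2.4,0,0,0,0,0],[-0.32,-2.8,0,0,0,0,0],[-0.36,-3.2,0,0,0,0,0],[-0.4,-3.6,0,0,0,0,0],[-0.43,-3.8,0,0,0,0,0],[-0.43,-3.8,0,0,0,0,0]],
  ],
)

```text
time: 15.25
ee_pos: [0.5185, 0.1584, -0.0106]
tool_rot: [0.057, 0.998, -0.0, 0.0]
contact_force: [-0.0, 0.2, 0.6]
width: -0.002
finger_force: 0.0
```

```bash
python3 - <<'E'
from h import *
s,t=dump(); tube(t,s)
E
```

```text
15.35 [ 0.51850186  0.15863389 -0.01066572] [  0.2 115.4 -10.7] [-0.5  0.4  0. ] [[284.80783035 217.39213656]] [[278.06305422 224.96594407]]
tube y top [-98.7 -16.5]
```

servo_tool(
  series=[
    [[-0.02,-0.15,0,0,0,0,0],[-0.03,-0.3,0,0,0,0,0],[-0.05,-0.45,0,0,0,0,0],[-0.07,-0.6,0,0,0,0,0],[-0.08,-0.75,0,0,0,0,0],[-0.1,-0.9,0,0,0,0,0],[-0.12,-1.05,0,0,0,0,0],[-0.14,-1.2,0,0,0,0,0],[-0.15,-1.35,0,0,0,0,0],[-0.16,-1.4,0,0,0,0,0]],
  ],
)

```text
time: 16.35
ee_pos: [0.5169, 0.1446, -0.0106]
tool_rot: [0.056, 0.998, -0.0, -0.0]
contact_force: [0.3, 0.4, 0.5]
width: -0.001
finger_force: 0.3
```

```bash
python3 - <<'E'
from h import *
s,t=dump(); tube(t,s)
g=cv2.cvtColor(t['image'],cv2.COLOR_RGB2GRAY);np.set_printoptions(linewidth=250); print(g[226:244,364:392])
E
```

```text
16.45 [ 0.51693516  0.14461584 -0.01061409] [  0.2 101.3 -10.6] [ 0.4  0.2 -0.3] [[285.57380557 214.15948696]] [[283.68615245 225.59908977]]
tube y top [-112.8  -40.1]
[[125 122 123 129 124 123 117 105  90  81  68  59  49  45  58  97 124 129 126 128 128 124 104  73  69  66  71  69]
 [122 123 123 123 127 129 125 126 125 121  96  72  69  66  66 105 125 128 123 127 127 126 103  69  62  55  53  52]
 [ 79  78  80  86 103 121 121 120 120 118  95  71  67  65  69 106 125 122 120 122 124 124 115 107 102  94  81  71]
 [ 68  70  69  72  76  80  81  81  79  82  78  68  70  65  74 105 112  95  86  94 112 124 125 125 125 122 122 122]
 [ 68  64  68  71  68  65  65  67  75 101  98  75  68  63  77 109 103  69  56  60  80 114 127 125 125 123 122 125]
 [ 93  86  74  67  67  65  66  70  74  93  94  76  67  62  83 113  96  62  52  58  77 107 123 127 127 128 129 125]
 [108 111 108 106 106 110 115 112 105  94  76  52  38  49  82 115 101  67  55  61  89 111 119 126 124 123 127 125]
 [111 112 111 110 111 113 114 113 112 105  89  53  43  53  91 117 115  91  82  85 108 109  93  87  89  99 106 117]
 [114 115 11
[... 438 characters left out ...]
  70  68]
 [106 110 106 109 110 110 110 112 113 105  78  53  52  66 109 129 131 130 130 125 124  98  73  71  71  69  69  70]
 [108 110 108 111 111 110 109 110 108 101  78  49  47  72 111 129 131 130 129 125 122 100  75  72  67  69  71  72]
 [ 90  97  95 105 112 111 106 106 107 100  76  50  55  83 117 129 125 123 126 127 123 103  72  69  68  66  69  69]
 [104  89  80  77  76  76  81  80  76  73  56  49  58  92 116 123 109  96 109 118 109  84  69  65  65  67  71  69]
 [127 123 125 126 128 125 123 118 106  92  79  73  70  71  77  77  78  88  93  96  85  63  48  45  42  58  64  63]
 [129 128 127 129 127 130 129 127 127 124 124 128 131 123 123 123 114 102  91  79  72  67  63  62  61  58  48  49]]
```

servo_tool(
  series=[
    [[-0.01,-0.1,0,0,0,0,0],[-0.02,-0.2,0,0,0,0,0],[-0.03,-0.3,0,0,0,0,0],[-0.05,-0.4,0,0,0,0,0],[-0.06,-0.5,0,0,0,0,0],[-0.07,-0.6,0,0,0,0,0],[-0.08,-0.7,0,0,0,0,0],[-0.09,-0.75,0,0,0,0,0],[-0.09,-0.8,0,0,0,0,0],[-0.09,-0.8,0,0,0,0,0]],
  ],
)

```text
time: 17.45
ee_pos: [0.5168, 0.1394, -0.01]
tool_rot: [0.056, 0.998, 0.003, 0.001]
contact_force: [1.6, 15.0, -0.3]
width: -0.001
finger_force: 6.9
```

```bash
python3 - <<'E'
from h import *
s,t=dump(); tube(t,s); print(status.state()['finger_force'])
g=cv2.cvtColor(t['image'],cv2.COLOR_RGB2GRAY);np.set_printoptions(linewidth=250); print(g[233:240,368:388])
E
```

```text
17.55 [ 0.51679259  0.13943285 -0.0100158 ] [  0.6  96.1 -10. ] [ 2.2 15.2 -1.3] [[285.69596224 212.79654073]] [[285.77625569 225.6646092 ]]
tube y top [-116.1  -52.8]
6.880845129489899
[[111 112 112 111 110 109 105 105  81  54  91 118 114  92  78  86 108 109  92  89]
 [111 111 114 112 113 110 111 102  74  56  95 122 126 125 121 125 124 104  79  71]
 [111 110 113 115 113 114 113 100  74  61  98 122 130 129 128 123 126 104  73  72]
 [113 113 114 111 113 112 114 103  74  62  99 127 128 127 127 125 125 101  77  71]
 [113 114 115 113 113 112 111  97  65  65 103 127 129 129 128 126 123 102  76  69]
 [111 110 110 110 113 114 112  91  67  68 107 126 132 129 129 128 124  96  70  69]
 [110 110 110 113 109 107 107  89  58  74 112 127 129 129 128 128 121  98  73  69]]
```

The tube butts against the stop: 15 N, and the tip halted. Now I'll retract, rise and go behind the hold-down.

servo_tool(
  series=[
    [[0.03,0.5,0,0,0,0,0],[0.1,1.2,0,0,0,0,0],[0.2,2,0,0,0,0,0],[0.3,2.5,0.5,0,0,0,0],[0.3,2.5,3,0,0,0,0],[0.3,2.5,6.5,0,0,0,0],[0.3,2.5,10,0,0,0,0],[0.3,2.5,13.5,0,0,0,0],[0.3,2.5,16,0,0,0,0],[0.3,2.5,17,0,0,0,0]],
  ],
)

```text
time: 18.55
ee_pos: [0.52, 0.1621, 0.1625]
tool_rot: [0.056, 0.998, 0.001, 0.002]
contact_force: [0.0, -0.8, -0.0]
width: -0.004
finger_force: 0.0
```

```bash
python3 - <<'E'
from h import *
s,t=dump(); tube(t,s)
G=tow(130,40,80); print(G,(G-status.state()['ee_pos'])*100)
E
```

```text
18.65 [0.51967273 0.16203263 0.16048653] [  0.9 118.9 160.5] [ 0.3  0.4 -0.3] [[287.36084114 160.08026093]] [[278.70454176 226.61108697]]
tube y top [-115.5  -66.9]
[0.638988 0.069054 0.08    ] [11.931527   -9.29786318 -8.04865251]
```

servo_tool(
  series=[
    [[2,-1.5,0,0,0,0,0],[5,-4,0,0,0,0,0],[8,-6.5,0,0,0,0,0],[11,-8.7,0,0,0,0,0],[11.9,-9.3,0,0,0,0,0],[11.9,-9.3,0,0,0,0,0],[11.9,-9.3,-2,0,0,0,0],[11.9,-9.3,-4.5,0,0,0,0],[11.9,-9.3,-7,0,0,0,0],[11.9,-9.3,-8,0,0,0,0]],
  ],
)

```text
time: 19.65
ee_pos: [0.6356, 0.0697, 0.0763]
tool_rot: [0.056, 0.998, -0.0, -0.002]
contact_force: [-0.6, 0.3, -0.4]
width: -0.002
finger_force: 0.0
```

servo_tool(
  series=[
    [[-0.6,0.07,0,0,0,0,0],[-1.2,0.14,0,0,0,0,0],[-1.8,0.2,0,0,0,0,0],[-2.4,0.27,0,0,0,0,0],[-3,0.34,0,0,0,0,0],[-3.6,0.41,0,0,0,0,0],[-4.2,0.48,0,0,0,0,0],[-4.8,0.55,0,0,0,0,0],[-5,0.57,0,0,0,0,0],[-5,0.57,0,0,0,0,0]],
  ],
)

```text
time: 20.65
ee_pos: [0.5877, 0.0745, 0.0794]
tool_rot: [0.056, 0.998, -0.0, -0.0]
contact_force: [0.8, -0.2, -0.5]
width: 0.001
finger_force: 0.0
```

```bash
python3 - <<'E'
from h import *
s,t=dump(); tube(t,s); montage(s,t,'c12',sb=(90,220),tb=(160,280))
E
```

```text
20.75 [0.58809651 0.07445632 0.07934531] [78.8 39.6 79.3] [-0.3  0.5  0.5] [[260.95832499 169.64793559]] [[315.83532725 195.66185707]]
tube y top [16.  83.6]
```

View pics/c12.png

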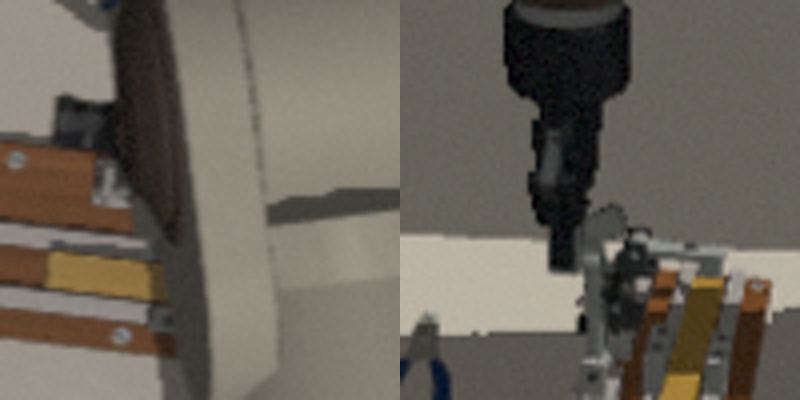

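The hold-down stands nearly upright at (605,290) with the finger behind it. I've now viewed 12 pictures, over the limit of 10, so from here I'll work from numbers only.

servo_tool(
  series=[
    [[-0.5,0.06,0,0,0,0,0],[-1,0.11,0,0,0,0,0],[-1.5,0.17,0,0,0,0,0],[-2,0.23,0,0,0,0,0],[-2.5,0.28,0,0,0,0,0],[-3,0.34,0,0,0,0,0],[-3.5,0.4,0,0,0,0,0],[-4,0.45,0,0,0,0,0],[-4.5,0.51,0,0,0,0,0],[-4.5,0.51,2,0,0,0,0]],
  ],
)

```text
time: 21.75
ee_pos: [0.541, 0.0794, 0.0973]
tool_rot: [0.056, 0.998, -0.0, -0.002]
contact_force: [1.1, 0.0, -0.2]
width: 0.002
finger_force: 0.0
```

servo_tool(
  series=[
    [[0,0,2,0,0,0,0],[0,0,4,0,0,0,0],[1,3,5,0,0,0,0],[2,7,5,0,0,0,0],[3,11,5,0,0,0,0],[3,15,5,0,0,0,0],[3,18,5,0,0,0,0],[3,18,5,0,0,0,0],[3,18,5,0,0,0,0],[3,18,5,0,0,0,0]],
  ],
)

```text
time: 22.75
ee_pos: [0.573, 0.2588, 0.1495]
tool_rot: [0.057, 0.998, -0.0, 0.0]
contact_force: [0.5, 0.0, 0.1]
width: -0.001
finger_force: 0.0
```

```bash
python3 - <<'E'
from h import *
s,t=dump(); tube(t,s)
np.set_printoptions(linewidth=250)
print('thumb exp',proj(t,[tow(-18,40,60)]),proj(s,[tow(-18,40,60)]),'back',proj(t,[tow(93,40,120)]))
g=cv2.cvtColor(t['image'],cv2.COLOR_RGB2GRAY); print(g[182:246:2,300:330:2])
P=tow(-18,40,100); print((P-status.state()['ee_pos'])*100)
E
```

```text
22.85 [0.57314436 0.25850371 0.14966642] [ 43.2 220.8 149.7] [-0.3  0.6  1.1] [[261.19900755 185.03628268]] [[233.39412168 201.38113326]]
tube y top [-115.2   84. ]
thumb exp [[310.20389764 237.22762098]] [[296.88609627 179.89446021]] back [[318.46199049 188.52082942]]
[[ 83  82  83  80  84  81  80  85  82  82 123 151 156 152 155]
 [ 83  83  84  82  83  83  83  83  84  84  89 154 158 154 153]
 [ 82  82  84  84  83  83  82  84  82  82  86 132 155 154 155]
 [ 85  84  83  85  86  81  81  82  83  81  82  95 153 156 157]
 [ 84  86  84  81  85  87  85  84  84  84  84  84 128 156 156]
 [ 81  82  81  84  87  82  86  84  83  86  85  82  89 151 152]
 [ 83  82  82  84  84  82  81  86  82  82  84  82  86 152 154]
 [ 80  82  82  83  83  82  82  84  82  84  82  83  81 133 153]
 [ 45  47  45  53  62  67  76  81  78  81  82  82  83  89  91]
 [ 46  50  62  74  69  64  52  49  54  47  46  51  57  57  69]
 [ 51  47  58  66  63  64  65  65  70  75  72  65  46  45  67]
 [ 42  40  41  62  59  62  65  65  63  59  58  65  44  46  51]
 [ 45  45  41  67  52  69  72  77  73  62  57  57  43  44  46]
 [ 44  45  
[... 527 characters left out ...]
 70  64  68  73  75  75  57]
 [ 68  69  66  65  72  76  75  72  69  64  67  60  55  49  47]
 [ 69  69  66  64  76  45  50  73  70  67  65  68  67  67  69]
 [ 70  70  66  64  74  38  37  70  66  68  68  66  68  67  66]
 [ 72  70  67  67  74  67  67  74  67  69  69  68  67  68  71]
 [ 77  72  64  65  73  73  71  67  67  68  69  65  70  68  67]
 [ 76  76  75  68  75  75  73  71  69  48  53  50  42  41  48]
 [ 74  74  73  70  77  72  74  70  64  69  78  73  76  60  64]
 [ 40  38  45  62  71  75  70  71  65  66  68  40  71  62  69]
 [ 42  39  46  44  72  72  68  49  44  67  73  71  72  59  74]
 [ 43  34  41  46  66  63  57  46  40  37  43  46  44  43  47]]
[ -8.12091604 -17.27257091  -4.9666425 ]
```

servo_tool(
  series=[
    [[-1,-2.5,0,0,0,0,0],[-2.5,-6,0,0,0,0,0],[-4,-9.5,0,0,0,0,0],[-5.5,-13,0,0,0,0,0],[-7.2,-16,0,0,0,0,0],[-8.1,-17.3,0,0,0,0,0],[-8.1,-17.3,-2,0,0,0,0],[-8.1,-17.3,-5,0,0,0,0],[-8.1,-17.3,-8,0,0,0,0],[-8.1,-17.3,-10,0,0,0,0]],
  ],
)

```text
time: 23.85
ee_pos: [0.4914, 0.0862, 0.0475]
tool_rot: [0.057, 0.998, -0.0, -0.001]
contact_force: [-0.5, -0.1, -0.6]
width: -0.002
finger_force: 0.0
```

servo_tool(
  series=[
    [[0,0,0,0,0,0,0],[0,0,-0.3,0,0,0,0],[0,0,-0.6,0,0,0,0],[0,0,-0.9,0,0,0,0],[0,0,-1.2,0,0,0,0],[0,0,-1.5,0,0,0,0],[0,0,-1.8,0,0,0,0],[0,0,-2.1,0,0,0,0],[0,0,-2.3,0,0,0,0],[0,0,-2.3,0,0,0,0]],
  ],
)

```text
time: 24.85
ee_pos: [0.4918, 0.0865, 0.026]
tool_rot: [0.056, 0.998, -0.0, -0.0]
contact_force: [-0.3, -0.7, 0.4]
width: -0.002
finger_force: 0.0
```

servo_tool(
  series=[
    [[0,0,-0.1,0,0,0,0],[0,0,-0.2,0,0,0,0],[0,0,-0.3,0,0,0,0],[0,0,-0.4,0,0,0,0],[0,0,-0.5,0,0,0,0],[0,0,-0.6,0,0,0,0],[0,0,-0.7,0,0,0,0],[0,0,-0.7,0,0,0,0],[0,0,-0.7,0,0,0,0],[0,0,-0.7,0,0,0,0]],
  ],
)

```text
time: 25.85
ee_pos: [0.4922, 0.0866, 0.0215]
tool_rot: [0.056, 0.998, 0.0, 0.001]
contact_force: [-8.8, -1.1, 18.6]
width: 0.002
finger_force: 9.3
```

servo_tool(
  series=[
    [[0,0,-0.1,0,0,0,0],[0,0,-0.1,0,0,0,0],[0,0,-0.1,0,0,0,0],[0,0,-0.1,0,0,0,0],[0,0,-0.1,0,0,0,0],[0,0,-0.1,0,0,0,0],[0,0,-0.1,0,0,0,0],[0,0,-0.1,0,0,0,0],[0,0,-0.1,0,0,0,0],[0,0,-0.1,0,0,0,0]],
  ],
)

```text
time: 26.85
ee_pos: [0.4922, 0.0866, 0.0214]
tool_rot: [0.056, 0.998, 0.0, 0.001]
contact_force: [-12.3, -2.5, 26.3]
width: 0.001
finger_force: 13.2
```

```bash
python3 - <<'E'
from h import *
s,t=dump(); tube(t,s); np.set_printoptions(linewidth=250)
g=cv2.cvtColor(t['image'],cv2.COLOR_RGB2GRAY); print(g[233:240,368:388]); print('near',g[195:210:2,345:370:2])
E
```

```text
26.95 [0.4922442  0.08662401 0.02145335] [-17.8  40.9  21.5] [-11.6  -0.9  25.7] [[295.91629507 192.20707725]] [[308.24452798 236.22219544]]
tube y top [75.7 86.1]
[[ 61  85 103 104 106 106 108 107 106 107 105 108 111 108 111 110 103  77  59  76]
 [ 65  82 103 108 109 109 109 110 108 111 109 108 111 109 108 110 106  83  47  58]
 [ 66  71  93 107 107 114 108 111 114 111 111 111 112 112 113 113 111  90  57  45]
 [ 70  66  94 110 111 111 115 112 108 113 115 113 111 114 113 112 115 114  84  47]
 [ 76  63  89 107 111 114 114 114 114 114 116 114 115 111 117 113 115 112  85  45]
 [ 83  65  76 102 110 117 116 114 116 116 117 114 115 115 115 116 117 116  91  50]
 [ 90  69  68  94 114 114 115 117 115 117 117 114 117 118 117 118 118 113  98  62]]
near [[ 80  78  78  74  83  96  95  98 138 146 146 147 144]
 [ 75  75  74  66  76  97 109 122 140 145 147 145 146]
 [ 74  29  22  41  60  93  95  97 129 140 143 147 145]
 [ 72  68  50  44  60  84  96  96  79  78  84  86  90]
 [ 29  27  47  52  57  83  90  96  74  76  77  77  76]
 [ 31  34  52  47  57  65  93  96  52  45  50  52  58]
 [ 23  43  49  50  54  62 103 110 115 132 121  92  76]
 [ 28  46  56  53  56  56  84 107 124 127 128 125 127]]
```

```bash
python3 - <<'E'
from h import *
import pickle
D=pickle.load(open('d0.pkl','rb'))
s,t=dump(); np.set_printoptions(linewidth=250)
def prof(d,z,y0,y1,n=1.):
    ys=np.arange(y0,y1,n); out=[]
    for y in ys:
        p=proj(d,[tow(x,y,z) for x in(-4,-2,0,2,4)]).astype(np.float32)
        im=d['image'].astype(np.float32); c=cv2.remap(im,p[None,:,0],p[None,:,1],cv2.INTER_LINEAR)[0]
        out.append((c[:,0]-c[:,2]).mean()/max(c.sum(1).mean()/3,1))
    return ys,np.array(out)
for nm,d,a in(('start top',D['top'],190),('now top',t,70),('now side top edge',s,70),('start side',D['side'],190)):
    y,o=prof(d,37,a,a+26,2.); print(nm,list(zip(y.astype(int).tolist(),o.round(2).tolist())))
y,o=prof(s,37,-130,-80,3.);print('head side',list(zip(y.astype(int).tolist(),o.round(2).tolist())))
E
```

```text
27.05 [0.49221149 0.08661277 0.02140659] [-17.8  40.9  21.4] [-11.7  -2.1  26.6] [[295.92751447 192.21983441]] [[308.24737194 236.23473938]]
start top [(190, 0.7200000286102295), (192, 0.7200000286102295), (194, 0.7099999785423279), (196, 0.7200000286102295), (198, 0.7200000286102295), (200, 0.699999988079071), (202, 0.699999988079071), (204, 0.7200000286102295), (206, 0.75), (208, 0.7699999809265137), (210, 0.7699999809265137), (212, 0.7699999809265137), (214, 0.7699999809265137)]
now top [(70, 0.10999999940395355), (72, 0.20999999344348907), (74, 0.36000001430511475), (76, 0.5899999737739563), (78, 0.6899999976158142), (80, 0.699999988079071), (82, 0.699999988079071), (84, 0.699999988079071), (86, 0.75), (88, 0.7699999809265137), (90, 0.7900000214576721), (92, 0.800000011920929), (94, 0.7900000214576721)]
now side top edge [(70, 0.9300000071525574), (72, 0.9200000166893005), (74, 0.9200000166893005), (76, 0.9200000166893005), (78, 0.9200000166893005), (80, 0.9300000071525574), (82, 0.9300000071525574), (84, 0.9399999976158142), (86, 0.9399999976158142), (88, 0.9599999785423279), (9
[... 163 characters left out ...]
399999976158142), (198, 0.9399999976158142), (200, 0.9300000071525574), (202, 0.9300000071525574), (204, 0.9200000166893005), (206, 0.9300000071525574), (208, 0.949999988079071), (210, 0.949999988079071), (212, 0.9399999976158142), (214, 0.9700000286102295)]
head side [(-130, -0.009999999776482582), (-127, -0.019999999552965164), (-124, -0.009999999776482582), (-121, -0.009999999776482582), (-118, -0.009999999776482582), (-115, -0.019999999552965164), (-112, -0.019999999552965164), (-109, -0.0), (-106, -0.0), (-103, -0.019999999552965164), (-100, -0.029999999329447746), (-97, -0.05999999865889549), (-94, -0.07000000029802322), (-91, -0.03999999910593033), (-88, 0.0), (-85, 0.0), (-82, -0.0)]
```

The tail's edge has moved 119.5 mm, which puts the head at -116 mm. That matches its position when it touched the stop, so the tube hasn't shifted. Pressing holds steady at 26 N.

```bash
python3 -c "
from station import order
print(order.finish_job())"
```

```text
the job is handed in; nothing more can be done
None
```

I handed the job in with the far stop down, the near stop left thrown back, the tube against the far stop (measured to about 2 mm) and the hold-down pressed at about 26 N; the judge returned no result, and I viewed 12 pictures against the limit of 10.

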